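# Clear the light stand and hold a glass test cell in its beam

### The job

Use the orange scraper block to wipe the three loose copper chips off the base plate of the light stand, out through an open side between lamp and receiver, without touching the chips with the fingers, and leave the scraper on the worktop clear of the plate. Then take the glass test cell by its two frosted white faces only, never touching its two black-masked window faces, and hold it upright midway between lamp and receiver, window faces square to the beam and the middle of the clear window centred on the beam, without knocking it against the stand. Finish while still holding it there in the air; leave the marker, the foam offcut and the roll of masking tape where they are.

Things in the scene. Friction and masses are not known exactly. Their poses are not given: they have to be found in the camera images.
- stand: light stand, fixed: aluminium base plate 130 (x) by 150 (y) by 8 mm, blue lamp housing at its +y end (yellowish lens), black receiver at its -y end (dark red lens). Origin: centre of the plate's underside, on the worktop, z up. Housings 44 mm wide (x), 76 mm high, from y = 42 to 68 mm either side; 80 mm free between lens rings. The edges at x = -65 (robot's side) and +65 mm are open
- beam (a point): the middle of the light path, half-way between lamp and receiver lenses, 54 mm above the worktop (46 mm above the plate's top) over the plate's centre; axes as the stand's, the beam runs along y
- cell: glass test cell that stands upright on the worktop, 24 x 24 mm and 70 mm tall, with a 16 mm wide, 4 mm high blue stopper on top, 0.07 kg. Origin: centre of its underside, z up. Its frosted faces (to be gripped) are at x = +-12 mm, its black-masked window faces at y = +-12 mm, so light passes through it along its y
- cell_mid (a point): centre of the cell, 35 mm above its underside; axes as the cell's. Gripped some 50 mm above its underside, the clear window stays free below the fingers
- cell_window (a point): centre of the cell's clear window (clear patch 13 mm wide, 32 mm tall in the black masks), 24 mm above the cell's underside, on the cell's axis
- frosted_a: frosted white face of the cell on its +x side, full height (origin is the cell's origin)
- frosted_b: frosted white face of the cell on its -x side (origin is the cell's origin)
- window_a: black-masked window face of the cell on its +y side, not to be touched with the fingers (origin is the cell's origin)
- window_b: black-masked window face of the cell on its -y side, not to be touched (origin is the cell's origin)
- scraper_handle (a point): middle of the grip of the orange scraper block, 64 mm above its underside. The block stands on a flat sole 26 (its x) by 60 mm (its y); lower part 32 by 60 mm, up to 24 mm high; above it an upright handle 20 mm thick (x), 44 mm wide (y), up to 88 mm; 0.16 kg. It wipes along its x, 60 mm wide
- chip0_mid (a point): centre of a copper chip, a slit sliver of tube some 11 x 12 x 6 mm and 11 g, loose on the base plate within about 35 mm of the plate's centre; 3 mm above its underside. Pushed off the plate it drops 8 mm and lies on the worktop close to the edge
- chip1_mid (a point): centre of the second copper chip, alike
- chip2_mid (a point): centre of the third copper chip, alike
- marker: black marker lying on the worktop's front edge, 131 mm long, 17 mm high, a bystander; origin under its centre
- offcut: short cream foam offcut, 28 x 77 x 19 mm, a bystander; origin under its centre
- masking_tape: roll of masking tape lying flat, 92 mm across, 25 mm high, a bystander; origin under its centre

How it is judged:
By the outcome, as a careful person would: the job done as asked, in the order asked, and still so for the second after the job is handed in, while the arm keeps its last pose, push and grip.
It also fails if it takes over 59 s, if anything falls off the work surface, if the arm or the gripper's body presses on something with over 40 N, if the wrist force passes 120 N, or if a joint passes its speed limit or range.

### The arm

A 6-joint arm with a two-finger parallel gripper is mounted at the origin on a cart in front of the work surface, level with it; the furniture and walls round the work are solid. World frame = base frame: x ahead of the robot, y to its left, z up, the work surface at z = 0. Lengths are in m, angles in rad, forces in N, time in s.
With the tool pointing down it reaches from about 0.3 to 0.95 m from the base axis. Payload 3.1 kg.
Tool frame: the origin (TCP) lies midway between the tips of the shut fingers; the grasp point (between the pads) lies 19 mm behind it; y points along the fingers, z is the direction in which the jaws open and shut, and the axes are right-handed (so a half turn about y gives the same grasp; the last joint's range is limited). The gripper opens to 85 mm and grips with 20 to 120 N. Pads are 22 mm wide; open, the fingers measure 114 mm over their backs; the gripper's body (76 mm by 85 mm) begins 54 mm behind the grasp point. The pads swing forward as they close: fully open they stand 13 mm farther back than shut.
Start: joints at [-1.173, 0.308, 1.634, -0, 1.2, -0.07], TCP at [0.282, -0.558, 0.231] pointing down, gripper open.
Joint ranges: [-3.06, 3.06], [-0.79, 1.96], [0.05, 2.63], [-1.19, 4.34], [0.05, 2.64], [-2.94, 2.94]. Speed limits (rad/s): [2.79, 2.79, 3.14, 3.14, 3.14, 3.14].

### API

Orientations are given as a rotation vector (axis times angle).
In Python, from cell import env gives the robot as it stands.
- The arm moves only by the tool move_arm, never from a script. Its argument "plan" is a list of rows, each a list of 4 numbers: the shift along the world's x, y, z in mm, then the turn about the world's z in rad. A call has 1 to 20 rows; each row shifts and turns the commanded pose from where the row before left it; what a row does not reach is not made up. A row lasts 1/10 s, in which the tool goes at most 50 mm and 8.59 degrees, less where a joint would pass 70% of its speed; a pose out of reach is approached as far as the arm can. A call is refused whole if a number of a shift passes 50 or a number of a turn 0.15, either way. A call with a gripper value outside its range is refused whole. "grip" is the opening, from -1 (shut) to 1 (fully open), so that 0 is half open, set as the call begins (left out, the last holds). The fingers move at their own pace and stop on an object; "force" is the grip in N (left out, the last holds). Time passes only in rows, so rows that do not move let the fingers close. It gives the time, the measured TCP pose, the force and the opening at its end, in the units of the state.
- env.sense(): the state, without advancing time (a new reading comes with each control period).
- env.camera(name): name is "scene" or "top" or "wrist"; returns a dict with "color" (420x560x3 uint8, blue, green, red), "intrinsics" (3x3 intrinsics, pixels), "R" (3x3) and "t" (3): a world point X has camera coordinates R X + t; the wrist camera has in their place "hand_eye" (4x4, takes a point from camera to tool coordinates, whose origin is the TCP and whose axes are the tool frame's). Camera axes: x right, y down, z forward; pixel columns grow to the right and rows downward; lengths in m; the calibration is good to about 2 mm. A picture is of the moment at which its call begins: read the wrist's pose just before it. There is no depth.
- env.finish_job(): hands the job in, once; it reports no verdict.
The state is a dict: "time": time; "qpos": joint angles; "joint_vel": joint speeds; "joint_torque": joint torques, N m; "tcp_pos": TCP position; "tool_rot": TCP orientation; "force": force on the tool from outside, world axes, zero at the start; "torque": the same for the moment, N m; "finger_gap": finger opening in m.
Only numpy, scipy, OpenCV 4.12 (cv2) and the standard library are available. Lean on these libraries where they do the work, as an engineer would, in place of code of your own. Each camera call takes 0.05 s, during which the arm holds its last target. There are 200 camera calls.

## Working session

There is one attempt and no reset: what is moved stays moved. The work goes in short steps, Python scripts to look and compute and a tool call to move; the robot and the scene stay as the last step left them, time stands still between calls to the robot, and variables do not carry over. Pictures are saved under pics/ and viewed, about 8 in all and at most 12, crops included, and the job is handed in when it is done.

Besides the shell and the picture viewer there is one more tool, called after ">>>" by a JSON object that holds its "op" and its "data", one argument or row to a line. move_arm: Moves the arm, as the interface text tells. Its arguments: {"type":"object","properties":{"plan":{"type":"array","items":{"type":"array","items":{"type":"number"}}},"grip":{"type":"number"},"force":{"type":"number"}},"required":["plan"]}

```bash
mkdir -p pics; ls; python3 - <<'E'
from cell import env
import cv2,numpy as np,pickle
s=env.sense(); print(s['tcp_pos'],s['tool_rot'],s['finger_gap'],s['time'])
d={}
for n in("scene","top"):
    c=env.camera(n); d[n]=c; cv2.imwrite(f"pics/{n}0.png",c["color"])
    print(n,c["intrinsics"].tolist(),(-c["R"].T@c["t"]).round(3), c["R"].round(2).tolist())
pickle.dump(d,open("c0.pkl","wb"))
E
```

```text
pics
[ 0.28148522 -0.5571043   0.23004319] [-0.46762777  1.96344389 -1.95882518] 0.08541362944401516 0.0
scene [[467.1282307351393, 0.0, 283.7371441810376], [0.0, 467.1282307351393, 210.2002693836744], [0.0, 0.0, 1.0]] [0.234 0.735 0.866] [[-0.86, -0.52, -0.01], [-0.39, 0.65, -0.65], [0.34, -0.56, -0.76]]
top [[391.7414845610204, 0.0, 279.1341782229626], [0.0, 391.7414845610204, 208.77548839840904], [0.0, 0.0, 1.0]] [0.532 0.141 0.908] [[-0.01, -1.0, -0.03], [-1.0, 0.01, -0.05], [0.05, 0.03, -1.0]]
```

View pics/scene0.png

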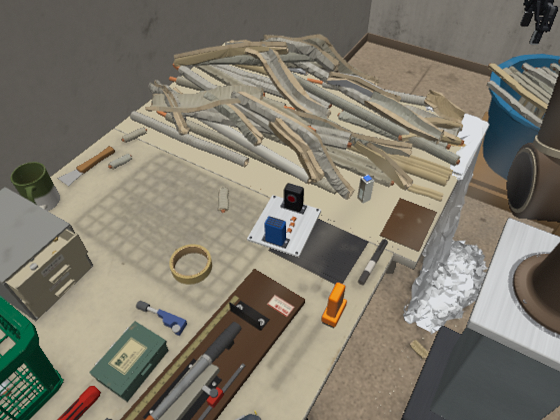

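View pics/top0.png

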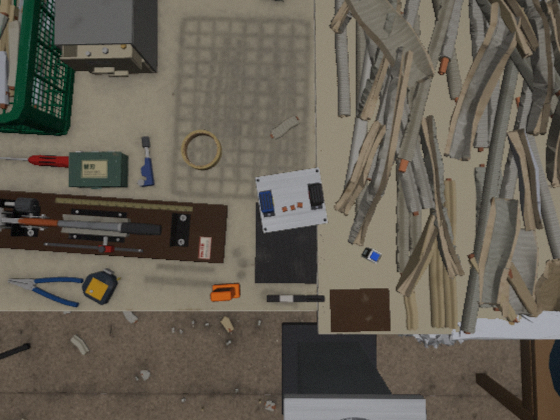

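Top view: stand at (291,200), chips at about (285–300,208), cell at (371,255), scraper at (225,292), marker at (295,298), offcut at (285,127), tape at (201,150).

```bash
cat > h.py <<'E'
import cv2,numpy as np
from scipy.spatial.transform import Rotation as Ro
def campose(c,s=None):
    if "R" in c: return c["R"].T,-c["R"].T@c["t"]
    H=c["hand_eye"]; T=Ro.from_rotvec(s["tool_rot"]).as_matrix()
    return T@H[:3,:3], T@H[:3,3]+s["tcp_pos"]
def cast(c,uv,z,s=None):
    R,o=campose(c,s); uv=np.atleast_2d(uv).astype(float)
    d=np.c_[uv,np.ones(len(uv))]@np.linalg.inv(c["intrinsics"]).T@R.T
    return o+d*((z-o[2])/d[:,2])[:,None]
def proj(c,X,s=None):
    R,o=campose(c,s); p=(np.atleast_2d(X)-o)@R@c["intrinsics"].T
    return p[:,:2]/p[:,2:]
def blobs(img,lo,hi,amin=8,box=None):
    m=cv2.inRange(cv2.cvtColor(img,cv2.COLOR_BGR2HSV),np.array(lo),np.array(hi))
    if box:
        k=np.zeros_like(m); k[box[1]:box[3],box[0]:box[2]]=255; m&=k
    n,l,st,ce=cv2.connectedComponentsWithStats(m)
    return [(ce[i],st[i,4],cv2.minAreaRect(np.argwhere(l==i)[:,::-1].astype(np.float32))) for i in range(1,n) if st[i,4]>=amin]
E
python3 - <<'E'
import pickle; from h import *
d=pickle.load(open("c0.pkl","rb")); t=d["top"]; s=d["scene"]
def show(n,c,lo,hi,z,a,box):
    for ce,ar,r in blobs(c["color"],lo,hi,a,box):
        print(n,ce.round(1),ar,np.round(r[1],1),round(r[2],1),(cast(c,cv2.boxPoints(r),z)[:,:2]*1000).round(0).tolist(),(cast(c,ce,z)[0,:2]*1000).round())
show("plate",t,(0,0,185),(180,40,255),.008,300,(245,160,335,240))
show("lamp",t,(100,120,30),(130,255,255),.076+.0,30,(245,160,335,240))
show("recv",t,(0,0,0),(180,255,50),.076,60,(300,160,335,220))
show("chips",t,(3,70,80),(22,255,255),.014,5,(270,190,312,222))
show("scr",t,(5,170,150),(22,255,255),.088,40,(200,270,250,310))
show("scr-sc",s,(5,170,150),(22,255,255),.088,40,(300,270,360,340))
show("stop",t,(105,120,80),(125,255,255),.074,5,(355,240,390,270))
show("stop-sc",s,(105,120,80),(125,255,255),.074,5,(350,165,385,210))
a=cv2.resize(t["color"][155:305,205:405],None,fx=4,fy=4,interpolation=cv2.INTER_CUBIC)
cv2.imwrite("pics/crop.png",a[:, :800])
E
```

```text
lamp [266.2 201.7] 159 [20.8 11.3] 80.0 [[611.0, 207.0], [615.0, 183.0], [571.0, 176.0], [568.0, 200.0]] [591. 191.]
recv [315.3 194.8] 270 [23.9 12.3] 81.3 [[626.0, 103.0], [630.0, 77.0], [580.0, 70.0], [576.0, 96.0]] [605.  87.]
chips [299.5 204.6] 18 [5. 3.] -0.0 [[585.0, 125.0], [592.0, 125.0], [591.0, 113.0], [585.0, 113.0]] [588. 119.]
chips [292.3 207.3] 15 [4. 3.] 90.0 [[587.0, 138.0], [587.0, 132.0], [578.0, 132.0], [578.0, 139.0]] [582. 135.]
chips [284.1 208.8] 19 [4. 4.] 90.0 [[583.0, 159.0], [583.0, 150.0], [574.0, 150.0], [574.0, 159.0]] [579. 154.]
scr [230.  288.2] 108 [13. 25.] 90.0 [[419.0, 303.0], [419.0, 251.0], [392.0, 251.0], [392.0, 303.0]] [410. 267.]
scr [220.3 295.9] 164 [ 8. 19.] 90.0 [[403.0, 307.0], [403.0, 267.0], [386.0, 267.0], [386.0, 307.0]] [395. 287.]
scr-sc [336.4 292.1] 185 [ 9.4 19.7] 26.6 [[400.0, 310.0], [403.0, 267.0], [385.0, 267.0], [382.0, 310.0]] [392. 289.]
scr-sc [333.8 313.5] 161 [14.8 26.4] 26.6 [[392.0, 350.0], [396.0, 295.0], [368.0, 295.0], [365.0, 350.0]] [375. 332.]
stop [374.3 256. ] 54 [7.6 6.7] 26.6 [[472.0, -25.0], [484.0, -32.0], [477.0, -46.0], [465.0, -39.0]] [474. -36.]
stop-sc [367.1 177.7] 29 [5.7 4.9] 45.0 [[481.0, -31.0], [479.0, -46.0], [465.0, -39.0], [467.0, -24.0]] [473. -35.]
```

View pics/crop.png

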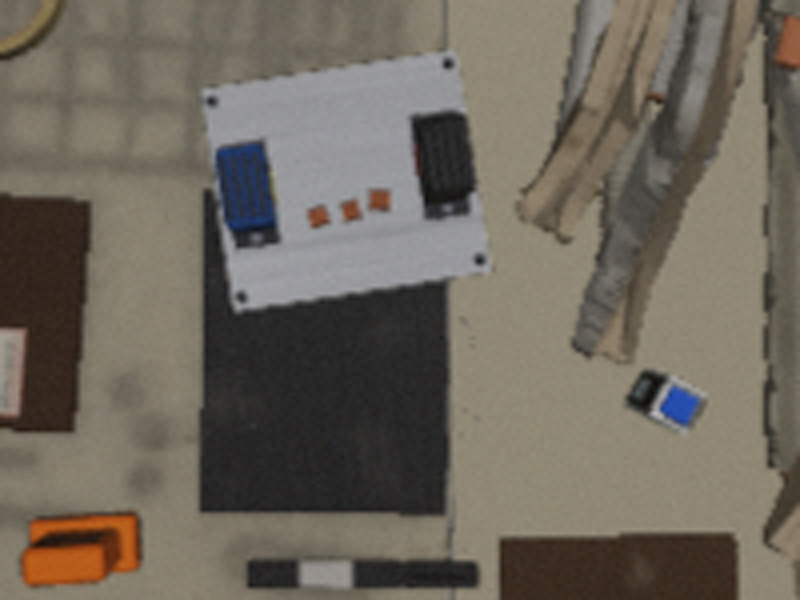

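Crop: plate corners at crop (203,90), (455,52), (490,270), (238,312). Chips at (318,216), (350,210), (380,199). The cell's black window face points left and slightly up, toward +y.

```bash
python3 - <<'E'
import pickle; from h import *; from cell import env
d=pickle.load(open("c0.pkl","rb")); t=d["top"]
px=np.array([[203,90],[455,52],[490,270],[238,312]])/4+[205,155]-0.375
P=cast(t,px,.008)[:,:2]*1000; print(P.round(1),P.mean(0).round(1))
for a,b in((1,0),(2,3)): v=P[b]-P[a]; print("yaw",np.degrees(np.arctan2(-v[0],v[1])).round(1),np.hypot(*v).round(1))
for a,b in((3,0),(2,1)): v=P[b]-P[a]; print("yaw",np.degrees(np.arctan2(v[1],v[0])).round(1),np.hypot(*v).round(1))
s=env.sense(); T=Ro.from_rotvec(s["tool_rot"]).as_matrix(); print(T.round(3)); c=env.camera("wrist"); print(c["hand_eye"].round(3).tolist(),c["intrinsics"][0,0])
E
```

```text
[[653.  220.2]
 [673.3  74.4]
 [547.4  56.2]
 [524.6 200.7]] [599.6 137.9]
yaw 7.9 147.2
yaw 9.0 146.4
yaw 8.6 129.9
yaw 8.3 127.2
[[-0.893 -0.001  0.451]
 [-0.451  0.002 -0.893]
 [-0.    -1.    -0.002]]
[[0.0, 0.957, 0.291, -0.074], [0.001, -0.291, 0.957, -0.144], [1.0, 0.0, -0.001, -0.001], [0.0, 0.0, 0.0, 1.0]] 306.2881517996985
```

>>> {"op": "move_arm", "data": {
  "plan": [
    [6,42,0,0.055],
    [6,42,0,0.055],
    [6,42,0,0.055],
    [6,42,0,0.055],
    [6,42,0,0.055],
    [6,42,0,0.055],
    [6,42,0,0.055],
    [6,42,0,0.055],
    [6,42,0,0.055],
    [6,42,0,0.055],
    [6,42,0,0.055],
    [6,42,0,0.055],
    [6,42,0,0.055],
    [6,42,0,0.055],
    [6,42,0,0.055],
    [6,42,0,0.055],
    [6,42,0,0.055],
    [6,42,0,0.055],
    [0,42,0,0.055],
    [0,42,0,0.055]
  ],
  "grip": 1
}}

```text
time: 2.15
tcp_pos: [0.3894, 0.2839, 0.2311]
tool_rot: [-1.209, 1.209, -1.21]
force: [-0.5, -0.3, 0.3]
finger_gap: 0.0855
```

```bash
cat > look.py <<'E'
from h import *; from cell import env; import pickle,sys
def look(name,cam="wrist"):
    s=env.sense(); c=env.camera(cam); cv2.imwrite(f"pics/{name}.png",c["color"]); pickle.dump((s,c),open(name+".pkl","wb"))
    T=Ro.from_rotvec(s["tool_rot"]).as_matrix()
    print("tcp",(s["tcp_pos"]*1000).round(1),"jaw",np.degrees(np.arctan2(T[1,2],T[0,2])).round(2),"tilt",T[:,1].round(3),"F",np.round(s["force"],1),"gap",round(s["finger_gap"]*1000,1),"t",round(s["time"],1))
    return s,c
E
python3 - <<'E'
from look import *
s,c=look("w1")
for ce,ar,r in blobs(c["color"],(5,170,90),(22,255,255),100):
    print(ce.round(1),ar,np.round(r[1],1),(cast(c,cv2.boxPoints(r),.088,s)[:,:2]*1000).round(1).tolist())
E
```

```text
tcp [389.4 283.9 231.1] jaw -0.02 tilt [-0. -0. -1.] F [-0.5 -0.3  0.3] gap 85.5 t 2.1
[283.7 174.3] 842 [57.9 25.6] [[378.1, 325.7], [401.8, 327.4], [406.6, 271.4], [381.5, 269.6]]
```

View pics/w1.png

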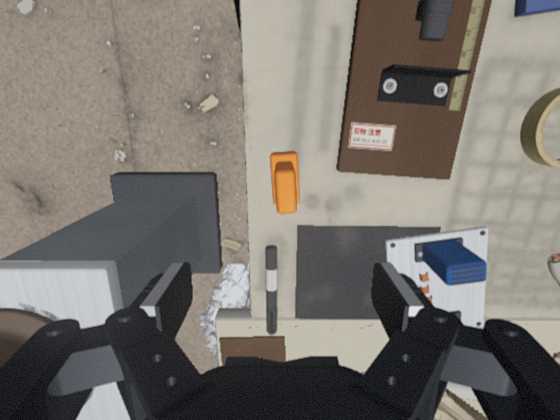

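Wrist view: the scraper is at (285,183) with its handle top at (286,188), turned about 3.8°. The two fixed views agree on its centre at (394,288). Descending to grasp it.

>>> {"op": "move_arm", "data": {
  "plan": [
    [5,4,-20,0.065],
    [0,0,-30,0],
    [0,0,-30,0],
    [0,0,-30,0],
    [0,0,-30,0],
    [0,0,-30,0],
    [0,0,-15,0],
    [0,0,0,0]
  ]
}}

```text
time: 3.0
tcp_pos: [0.3923, 0.2844, 0.0436]
tool_rot: [-1.244, 1.166, -1.163]
force: [-0.6, 0.4, -0.2]
finger_gap: 0.0856
```

>>> {"op": "move_arm", "data": {
  "plan": [
    [0,0,0,0],
    [0,0,0,0],
    [0,0,0,0],
    [0,0,0,0],
    [0,0,0,0],
    [0,0,0,0],
    [0,0,0,0],
    [0,0,0,0],
    [0,0,0,0],
    [0,0,0,0]
  ],
  "grip": -1,
  "force": 70
}}

```text
time: 4.0
tcp_pos: [0.3952, 0.2864, 0.0469]
tool_rot: [-1.237, 1.163, -1.163]
force: [-0.4, -0.5, 5.4]
finger_gap: 0.0192
```

```bash
python3 - <<'E'
from look import *
s,c=look("w2")
s,c=look("s2","scene")
cv2.imwrite("pics/s2c.png",cv2.resize(c["color"][170:340,230:430],None,fx=3,fy=3))
E
```

```text
tcp [395.2 286.4  46.9] jaw 3.55 tilt [ 0.001  0.    -1.   ] F [-0.4 -0.5  5.4] gap 19.2 t 4.0
tcp [395.2 286.4  46.9] jaw 3.55 tilt [ 0.001  0.    -1.   ] F [-0.5 -0.8  5.9] gap 19.4 t 4.0
```

View pics/w2.png

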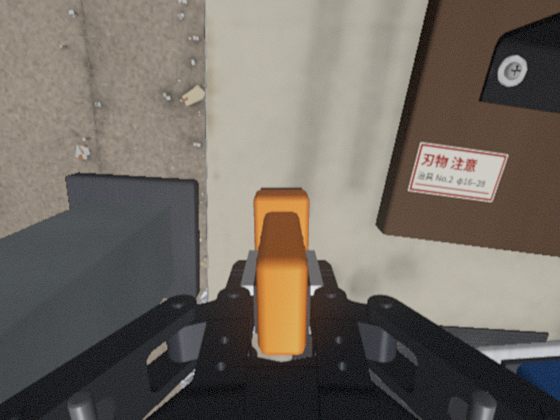

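The scraper is gripped (gap 19 mm), with its handle between the pads at (283,290). Now I'll check its offset in the hand and cross-check the stand's pose in other views.

```bash
python3 - <<'E'
from look import *
s,c=pickle.load(open("w2.pkl","rb"))
print("handle ends",(cast(c,[[284,212],[282,353]],.088,s)[:,:2]*1000).round(1), "lower +y end",(cast(c,[[282,190]],.024,s)[:,:2]*1000).round(1))
a=np.radians(8.4); R=np.array([[np.cos(a),-np.sin(a)],[np.sin(a),np.cos(a)]])
P=np.array([[-65,75],[65,75],[65,-75],[-65,-75]])@R.T+[600,138]; X=np.c_[P,[8]*4]/1000
s1,c1=pickle.load(open("w1.pkl","rb")); d=pickle.load(open("c0.pkl","rb"))
print("w1",proj(c1,X,s1).round(1).tolist()); print("scene",proj(d["scene"],X).round(1).tolist())
big=[]
for im,(x,y) in((c1["color"],(375,215)),(d["scene"]["color"],(240,180))):
    big.append(cv2.resize(im[y:y+110,x:x+125],None,fx=3,fy=3,interpolation=cv2.INTER_CUBIC))
cv2.imwrite("pics/two.png",np.hstack(big))
E
```

```text
handle ends [[392.9 329. ]
 [395.9 268.7]] lower +y end [[392.7 321.8]]
w1 [[386.9, 242.4], [489.3, 228.7], [484.2, 327.1], [391.9, 338.2]]
scene [[297.9, 255.3], [245.5, 237.7], [271.6, 193.6], [320.6, 208.5]]
```

View pics/two.png

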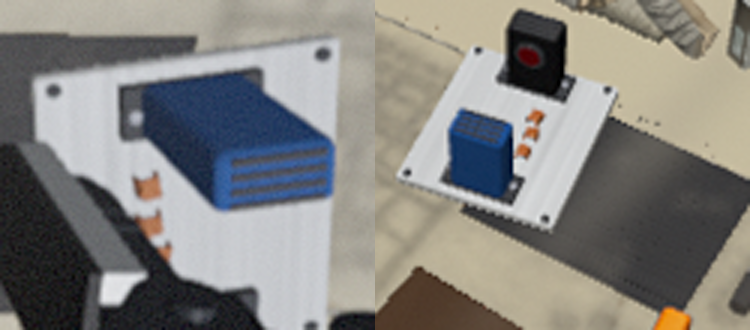

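Stand cross-check agrees to 2–3 mm, giving a centre of about (598.5,138.3) and yaw 8.4°. The scraper's centre is about 4 mm +y of the TCP. Lifting it and carrying it above the plate.

>>> {"op": "move_arm", "data": {
  "plan": [
    [0,0,20,0],
    [0,0,35,0],
    [0,0,35,0],
    [0,0,25,0],
    [22,-15,0,0.017],
    [22,-15,0,0.017],
    [23,-15,0,0.017],
    [23,-15,0,0.017],
    [23,-15,0,0.017],
    [23,-15,0,0],
    [23,-15,0,0],
    [23,-15,0,0],
    [22,-15,0,0],
    [22,-14,0,0],
    [0,0,0,0],
    [0,0,0,0],
    [0,0,0,0]
  ]
}}

```text
time: 5.8
tcp_pos: [0.6194, 0.1375, 0.1603]
tool_rot: [-1.277, 1.102, -1.099]
force: [-0.6, -0.4, -1.7]
finger_gap: 0.0192
```

```bash
python3 - <<'E'
from look import *
s,c=look("w3")
s2,c2=look("s3","scene"); 
cv2.imwrite("pics/p3.png",np.hstack([cv2.resize(c["color"],(480,360)),cv2.resize(c2["color"][120:300,200:360],(320,360))]))
E
```

```text
tcp [619.4 137.5 160.3] jaw 8.44 tilt [-0.003 -0.    -1.   ] F [-0.6 -0.4 -1.7] gap 19.2 t 5.8
tcp [619.4 137.7 160.5] jaw 8.46 tilt [-0.002  0.    -1.   ] F [ 0.2  0.4 -2.2] gap 19.3 t 5.8
```

View pics/p3.png

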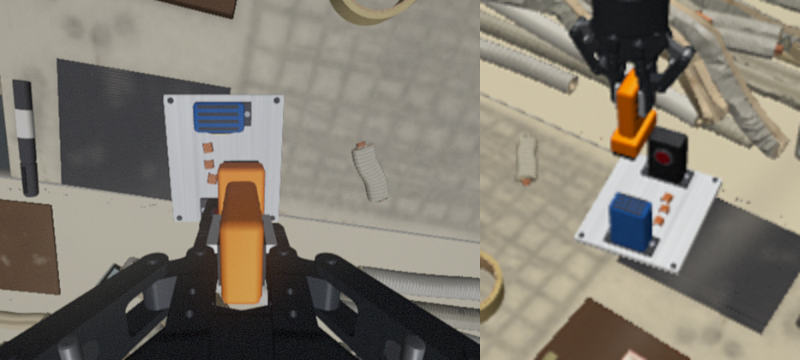

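The wrist view shows the plate corners at (164,96), (283,95) and (172,221), and the chips at (207,147), (209,163) and (212,179), left of the scraper.

```bash
python3 - <<'E'
from look import *
s,c=pickle.load(open("w3.pkl","rb"))
k=560/480
P=cast(c,np.array([[164,96],[283,95],[172,221]])*k,.008,s)[:,:2]*1000
print("corners(-65,75),(65,75),(-65,-75)",P.round(1)); ctr=(P[1]+P[2])/2; v=P[1]-P[0]; w=P[0]-P[2]
print(ctr.round(1),np.degrees(np.arctan2(v[1],v[0])),np.degrees(np.arctan2(-w[0],w[1])),np.hypot(*v),np.hypot(*w))
a=np.radians(8.4); R=np.array([[np.cos(a),-np.sin(a)],[np.sin(a),np.cos(a)]])
for ce,ar,r in blobs(c["color"],(3,70,80),(22,255,255),20,(220,150,258,225)):
    X=cast(c,ce,.012,s)[0,:2]*1000; print("chip",ce.round(),ar,X.round(1),"rel",((X-ctr)@R).round(1))
for ce,ar,r in blobs(c["color"],(100,120,30),(130,255,255),200,(200,90,320,170)):
    print("lamp",ce.round(),ar,"rel@76",((cast(c,cv2.boxPoints(r),.076,s)[:,:2]*1000-ctr)@R).round(1).tolist())
print("tcp rel",((s["tcp_pos"][:2]*1000-ctr)@R).round(1))
E
```

```text
corners(-65,75),(65,75),(-65,-75) [[524.4 203.2]
 [650.9 223. ]
 [543.5  56.8]]
[597.2 139.9] 8.884248497439017 7.4041240866034626 128.01895722317937 147.68876562399018
chip [242. 172.] 105 [577.4 155.3] rel [-17.3  18.2]
chip [243. 192.] 90 [580.8 136.3] rel [-16.7  -1.1]
chip [252. 208.] 222 [590.8 120.4] rel [ -9.1 -18.4]
lamp [256. 136.] 1190 rel@76 [[-19.0, 66.9], [22.5, 66.9], [22.6, 42.8], [-20.2, 42.8]]
tcp rel [21.6 -5.6]
```

>>> {"op": "move_arm", "data": {
  "plan": [
    [3,2,0,0],
    [0,0,-20,0],
    [0,0,-25,0],
    [0,0,-25,0],
    [0,0,-20,0],
    [0,0,-10,0],
    [0,0,-3,0],
    [0,0,0,0],
    [0,0,0,0]
  ]
}}

```text
time: 6.8
tcp_pos: [0.625, 0.1394, 0.0597]
tool_rot: [-1.273, 1.098, -1.101]
force: [-0.1, 0.2, -1.4]
finger_gap: 0.019
```

>>> {"op": "move_arm", "data": {
  "plan": [
    [0,0,-1,0],
    [0,0,0,0],
    [0,0,-1,0],
    [0,0,0,0]
  ]
}}

```text
time: 7.2
tcp_pos: [0.6238, 0.1391, 0.0564]
tool_rot: [-1.275, 1.1, -1.1]
force: [0.1, -0.2, -0.9]
finger_gap: 0.019
```

>>> {"op": "move_arm", "data": {
  "plan": [
    [0,0,-1,0],
    [0,0,0,0],
    [0,0,-0.5,0],
    [0,0,0,0],
    [0,0,-0.5,0],
    [0,0,0,0]
  ]
}}

```text
time: 7.8
tcp_pos: [0.6238, 0.1391, 0.055]
tool_rot: [-1.276, 1.1, -1.1]
force: [-4.2, -0.7, 5.7]
finger_gap: 0.0191
```

>>> {"op": "move_arm", "data": {
  "plan": [
    [-3,-0.4,0,0],
    [-4,-0.6,0,0],
    [-4,-0.6,0,0],
    [-4,-0.6,0,0],
    [-4,-0.6,0,0],
    [-4,-0.6,0,0],
    [-4,-0.6,0,0],
    [-4,-0.6,0,0],
    [-4,-0.6,0,0],
    [-4,-0.6,0,0],
    [-4,-0.6,0,0],
    [0,0,0,0]
  ]
}}

```text
time: 9.0
tcp_pos: [0.5808, 0.1327, 0.0549]
tool_rot: [-1.275, 1.1, -1.101]
force: [3.2, -0.3, 7.9]
finger_gap: 0.0194
```

>>> {"op": "move_arm", "data": {
  "plan": [
    [-4,-0.6,0,0],
    [-4,-0.6,0,0],
    [-4,-0.6,0,0],
    [-4,-0.6,0,0],
    [-4,-0.6,0,0],
    [-4,-0.6,0,0],
    [-4,-0.6,0,0],
    [-4,-0.6,0,0],
    [-4,-0.6,0,0],
    [-4,-0.6,0,0],
    [-4,-0.6,0,0],
    [0,0,0,0],
    [0,0,0,0],
    [0,0,0,0]
  ]
}}

```text
time: 10.4
tcp_pos: [0.5372, 0.1262, 0.0549]
tool_rot: [-1.274, 1.1, -1.101]
force: [2.5, -0.2, 7.9]
finger_gap: 0.0196
```

```bash
python3 - <<'E'
from look import *
s,c=look("w4")
s2,c2=look("s4","scene"); 
cv2.imwrite("pics/p4.png",np.hstack([cv2.resize(c["color"],(480,360)),cv2.resize(c2["color"][150:285,220:340],(320,360),interpolation=cv2.INTER_CUBIC)]))
E
```

```text
tcp [537.2 126.2  54.9] jaw 8.42 tilt [ 0.001  0.    -1.   ] F [ 2.5 -0.2  7.9] gap 19.6 t 10.4
tcp [537.1 126.2  54.9] jaw 8.42 tilt [ 0.001  0.    -1.   ] F [3.6 0.4 7.7] gap 19.3 t 10.4
```

View pics/p4.png

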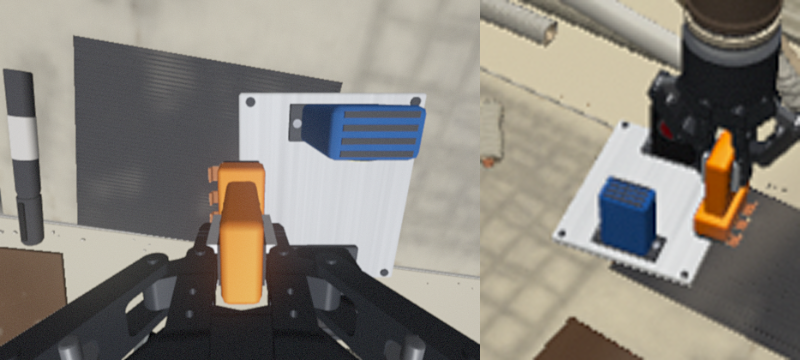

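>>> {"op": "move_arm", "data": {
  "plan": [
    [0,0,1.5,0],
    [0,0,0,0],
    [-3,-0.4,0,0],
    [-3,-0.4,0,0],
    [-3,-0.4,0,0],
    [0,0,0,0],
    [0,0,0,0],
    [0,0,10,0],
    [0,0,20,0],
    [0,0,30,0],
    [0,0,30,0],
    [0,0,30,0],
    [0,0,0,0]
  ]
}}

```text
time: 11.8
tcp_pos: [0.531, 0.1254, 0.1807]
tool_rot: [-1.268, 1.094, -1.104]
force: [1.4, 0.3, -0.8]
finger_gap: 0.0194
```

>>> {"op": "move_arm", "data": {
  "plan": [
    [-10,10,0,0],
    [-10,15,0,0],
    [-15,20,0,0],
    [-15,20,0,0],
    [-15,20,0,0],
    [-15,20,0,0],
    [-15,20,0,0],
    [-15,15,0,0],
    [-10,10,0,0],
    [-10,10,0,0],
    [0,0,0,0],
    [0,0,0,0]
  ]
}}

```text
time: 13.0
tcp_pos: [0.3976, 0.2848, 0.1754]
tool_rot: [-1.276, 1.099, -1.1]
force: [-0.4, 0.1, -2.1]
finger_gap: 0.0193
```

```bash
python3 - <<'E'
from look import *
s,c=look("w5")
s2,c2=look("t5","top"); 
cv2.imwrite("pics/p5.png",np.hstack([cv2.resize(c["color"],(400,300)),cv2.resize(c2["color"][155:305,205:405],(400,300),interpolation=cv2.INTER_CUBIC)]))
for ce,ar,r in blobs(c2["color"],(3,70,80),(22,255,255),5,(255,165,330,250)):
    print(ce.round(1),ar,(cast(c2,ce,.003)[0]*1000).round())
E
```

```text
tcp [397.6 284.8 175.4] jaw 8.47 tilt [-0.    -0.001 -1.   ] F [-0.4  0.1 -2.1] gap 19.3 t 13.0
tcp [398.1 284.6 175.6] jaw 8.42 tilt [ 0. -0. -1.] F [ 0.4 -0.6 -1.9] gap 19.1 t 13.1
[298.3 240.2] 26 [507. 122.   3.]
[305.9 238.7] 27 [510. 105.   3.]
[289.9 241.1] 25 [505. 142.   3.]
```

View pics/p5.png

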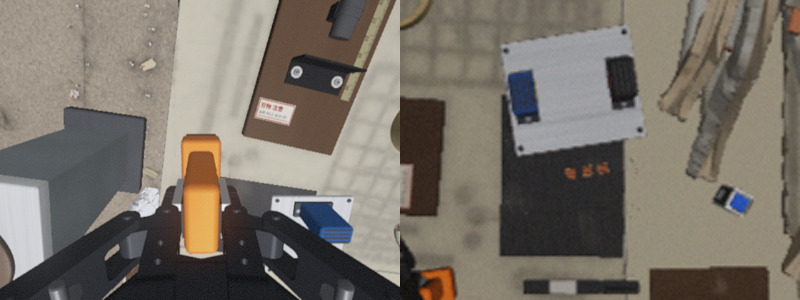

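All three chips are off the plate, lying on the mat at about x = 507, y = 105–142. Putting the scraper down at its original place.

>>> {"op": "move_arm", "data": {
  "plan": [
    [0,2,-30,0],
    [0,0,-30,0],
    [0,0,-30,0],
    [0,0,-20,0],
    [0,0,-12,0],
    [0,0,-5,0],
    [0,0,0,0],
    [0,0,0,0],
    [0,0,-1,0],
    [0,0,0,0]
  ]
}}

```text
time: 14.1
tcp_pos: [0.3985, 0.2874, 0.0487]
tool_rot: [-1.273, 1.099, -1.1]
force: [0.2, 0.2, -1.8]
finger_gap: 0.0191
```

>>> {"op": "move_arm", "data": {
  "plan": [
    [0,0,-1,0],
    [0,0,0,0],
    [0,0,-1,0],
    [0,0,0,0]
  ]
}}

```text
time: 14.5
tcp_pos: [0.3979, 0.287, 0.0469]
tool_rot: [-1.276, 1.1, -1.1]
force: [-2.6, -2.3, 6.7]
finger_gap: 0.0192
```

>>> {"op": "move_arm", "data": {
  "plan": [
    [0,0,0,0],
    [0,0,0,0],
    [0,0,0,0],
    [0,0,0,0],
    [0,0,15,0],
    [0,0,30,0],
    [0,0,40,0],
    [0,0,40,0],
    [0,0,40,0],
    [0,0,10,0]
  ],
  "grip": 1
}}

```text
time: 15.5
tcp_pos: [0.4007, 0.2887, 0.226]
tool_rot: [-1.266, 1.096, -1.101]
force: [-0.0, 0.3, 0.9]
finger_gap: 0.0854
```

>>> {"op": "move_arm", "data": {
  "plan": [
    [6,-32,0,-0.06],
    [6,-32,0,-0.06],
    [6,-32,0,-0.06],
    [6,-32,0,-0.06],
    [6,-32,0,-0.06],
    [6,-32,0,-0.06],
    [6,-32,0,-0.06],
    [6,-32,0,-0.06],
    [6,-32,0,-0.06],
    [6,-34,0,-0.08],
    [0,0,0,0],
    [0,0,0,0],
    [0,0,0,0]
  ],
  "grip": 0.4
}}

```text
time: 16.8
tcp_pos: [0.4571, -0.0343, 0.22]
tool_rot: [-0.949, 1.55, -1.547]
force: [-0.1, -0.9, -0.1]
finger_gap: 0.0599
```

```bash
python3 - <<'E'
from look import *
s,c=look("w6")
s2,c2=look("t6","top"); 
cv2.imwrite("pics/p6.png",np.hstack([c["color"],cv2.resize(c2["color"][165:315,200:290],(240,420))]))
for ce,ar,r in blobs(c["color"],(100,120,60),(130,255,255),30):
    p=cv2.boxPoints(r); X=cast(c,p,.074,s)[:,:2]*1000
    print(ce.round(1),ar,np.round(r[1],1),X.round(1).tolist(),X.mean(0).round(1),(cast(c,ce,.074,s)[0]*1000).round(1))
E
```

```text
tcp [457.1 -34.3 220. ] jaw -27.05 tilt [-0.002  0.001 -1.   ] F [-0.1 -0.9 -0.1] gap 59.9 t 16.8
tcp [457.2 -34.  220.2] jaw -27.02 tilt [-0.001  0.001 -1.   ] F [ 0.   0.5 -0.2] gap 59.8 t 16.9
[298.2 188.8] 221 [14. 15.] [[470.2, -25.3], [483.1, -31.9], [477.1, -44.4], [464.0, -37.7]] [473.6 -34.8] [473.4 -34.5  74. ]
```

View pics/p6.png

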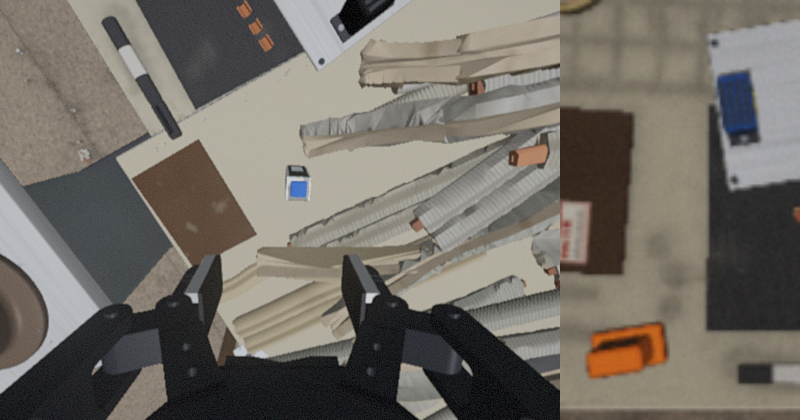

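The scraper stands clear of the plate. The cell's stopper is at (298,189), its black face is toward the camera, and the jaws are across the frosted faces. I'll go closer to measure its yaw and centre.

>>> {"op": "move_arm", "data": {
  "plan": [
    [8,0,-20,0],
    [8,0,-30,0],
    [0,0,-20,0],
    [0,0,0,0],
    [0,0,0,0],
    [0,0,0,0]
  ]
}}

```text
time: 17.5
tcp_pos: [0.4748, -0.0348, 0.1521]
tool_rot: [-0.946, 1.546, -1.549]
force: [0.5, 0.7, 0.3]
finger_gap: 0.0598
```

```bash
python3 - <<'E'
from look import *
s,c=look("w7")
R=[]
for ce,ar,r in blobs(c["color"],(100,120,60),(130,255,255),60):
    X=cast(c,cv2.boxPoints(r),.074,s)[:,:2]*1000
    print("stopper",ce.round(1),ar,np.round(r[1],1),round(r[2],1),X.round(1).tolist(),X.mean(0).round(1)); R.append(ce)
x,y=R[0].astype(int)
cv2.imwrite("pics/w7c.png",cv2.resize(c["color"][y-60:y+60,x-60:x+60],None,fx=5,fy=5,interpolation=cv2.INTER_CUBIC)); print(x,y)
E
```

```text
tcp [474.8 -34.8 152.1] jaw -27.05 tilt [ 0.002 -0.    -1.   ] F [0.5 0.7 0.3] gap 59.8 t 17.5
stopper [281.  218.4] 360 [19.3 18.5] 4.1 [[463.4, -36.9], [471.2, -24.2], [483.7, -31.8], [476.1, -44.6]] [473.6 -34.4]
281 218
```

View pics/w7c.png

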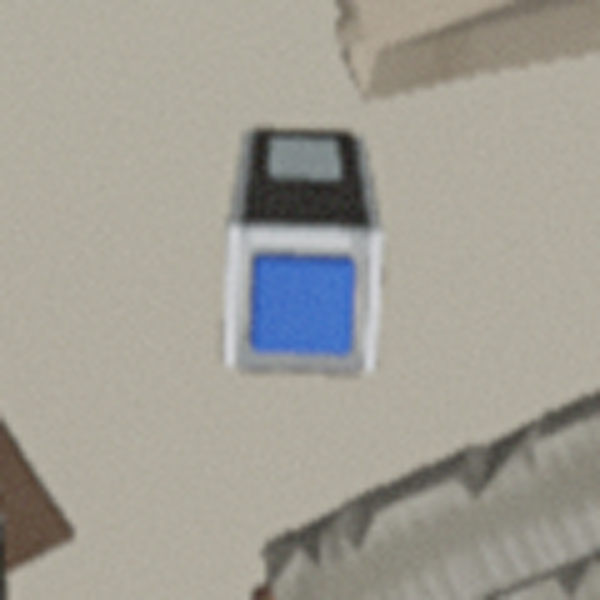

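The cell's top edge runs (232,226)–(382,232), so it is turned about 2° clockwise of the jaws. Correcting that and descending.

>>> {"op": "move_arm", "data": {
  "plan": [
    [-1,0,-20,-0.035],
    [0,0,-30,0],
    [0,0,-30,0],
    [0,0,-25,0],
    [0,0,-15,0],
    [0,0,0,0],
    [0,0,0,0]
  ]
}}

```text
time: 18.25
tcp_pos: [0.4738, -0.0352, 0.0317]
tool_rot: [-0.923, 1.571, -1.573]
force: [0.6, -0.2, 0.7]
finger_gap: 0.0599
```

>>> {"op": "move_arm", "data": {
  "plan": [
    [0,0,0,0],
    [0,0,0,0],
    [0,0,0,0],
    [0,0,0,0],
    [0,0,0,0],
    [0,0,0,0],
    [0,0,0,0],
    [0,0,0,0],
    [0,0,0,0]
  ],
  "grip": -1,
  "force": 30
}}

```text
time: 19.15
tcp_pos: [0.474, -0.0353, 0.032]
tool_rot: [-0.923, 1.571, -1.574]
force: [-0.1, -0.3, 6.9]
finger_gap: 0.0235
```

```bash
python3 - <<'E'
from look import *
s,c=look("w8")
for ce,ar,r in blobs(c["color"],(100,120,60),(130,255,255),60):
    X=cast(c,cv2.boxPoints(r),.074,s)[:,:2]*1000
    print("stopper",ce.round(1),ar,np.round(r[1],1),round(r[2],1),X.round(1).tolist(),X.mean(0).round(1))
cv2.imwrite("pics/w8c.png",cv2.resize(c["color"][150:370,180:400],None,fx=2.7,fy=2.7,interpolation=cv2.INTER_CUBIC))
E
```

```text
tcp [474.  -35.3  32. ] jaw -29.11 tilt [ 0.002 -0.    -1.   ] F [-0.1 -0.3  6.9] gap 23.5 t 19.1
stopper [281.5 314. ] 1464 [36. 39.] 90.0 [[471.0, -23.3], [483.9, -30.5], [476.3, -44.9], [462.8, -37.4]] [473.5 -34. ]
```

View pics/w8c.png

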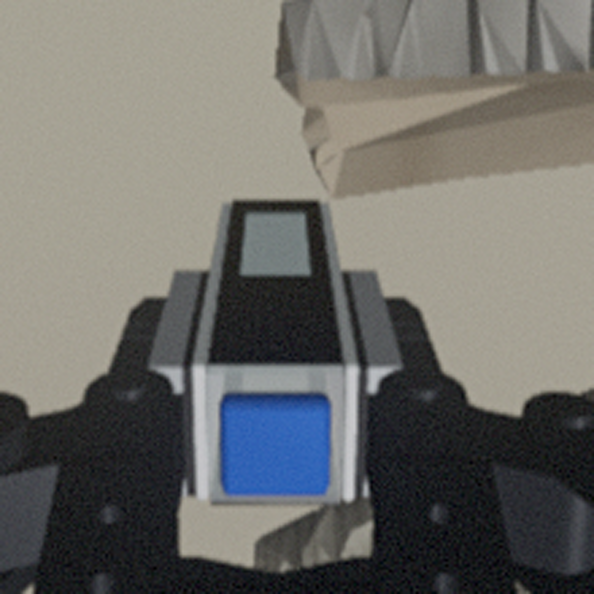

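The grip is square on the frosted faces and the window is clear below the fingers. That is my last viewed picture, so further checks are numeric. Lifting and routing via +y, away from the wood, to above the stand.

>>> {"op": "move_arm", "data": {
  "plan": [
    [0,0,10,0],
    [0,0,25,0],
    [0,0,35,0],
    [0,0,35,0],
    [0,0,25,0],
    [0,15,0,0.06],
    [0,22,0,0.08],
    [0,22,0,0.08],
    [0,22,0,0.08],
    [0,22,0,0.08],
    [0,22,0,0.08],
    [0,22,0,0.08],
    [0,16,0,0.08],
    [0,10,0,0.035],
    [0,0,0,0]
  ]
}}

```text
time: 20.7
tcp_pos: [0.4726, 0.1388, 0.1609]
tool_rot: [-1.276, 1.099, -1.099]
force: [-0.5, 1.1, -0.2]
finger_gap: 0.0234
```

>>> {"op": "move_arm", "data": {
  "plan": [
    [14,0,0,0],
    [20,0,0,0],
    [20,0,0,0],
    [20,0,0,0],
    [20,0,0,0],
    [18,0,0,0],
    [12,0,0,0],
    [0,0,0,0],
    [0,0,0,0],
    [0,0,0,0],
    [0,0,0,0]
  ]
}}

```text
time: 21.8
tcp_pos: [0.5959, 0.1379, 0.1607]
tool_rot: [-1.276, 1.101, -1.1]
force: [-0.5, -0.0, -1.4]
finger_gap: 0.0236
```

```bash
cat > chk.py <<'E'
from look import *
def chk(name,under=32.0):
    s,c=look(name); tc=s["tcp_pos"]; zt=tc[2]-under/1000+.074
    T=Ro.from_rotvec(s["tool_rot"]).as_matrix(); a=np.arctan2(T[1,2],T[0,2]); R=np.array([[np.cos(a),-np.sin(a)],[np.sin(a),np.cos(a)]])
    for ce,ar,r in blobs(c["color"],(100,120,50),(130,255,255),150):
        for n,z in(("as stopper",zt),("as lamp top",.076)):
            X=cast(c,cv2.boxPoints(r),z,s)[:,:2]
            print(n,ce.round(1),ar,np.round(r[1],1),round(r[2],2),"in hand axes:",((X-tc[:2])@R*1000).round(1).tolist(),((X.mean(0)-tc[:2])@R*1000).round(1))
    return s,c
E
python3 - <<'E'
from chk import *
s,c=chk("w9")
g=cv2.cvtColor(c["color"],cv2.COLOR_BGR2GRAY); tc=s["tcp_pos"]
# plate edge columns: left/right white limits on rows, cast at 8 mm
hsv=cv2.cvtColor(c["color"],cv2.COLOR_BGR2HSV); m=cv2.inRange(hsv,(0,0,170),(180,45,255)); m=cv2.morphologyEx(m,cv2.MORPH_OPEN,np.ones((5,5)))
n,l,st,ce=cv2.connectedComponentsWithStats(m)
for i in range(1,n):
    if st[i,4]>800: print("white",st[i],ce[i].round())
E
```

```text
tcp [595.9 137.9 160.7] jaw 8.43 tilt [-0.001 -0.    -1.   ] F [-0.5 -0.  -1.4] gap 23.6 t 21.8
as stopper [286.1 139.9] 1194 [35. 58.] 90.0 in hand axes: [[-8.3, 72.6], [10.3, 72.5], [10.7, 61.4], [-8.5, 61.4]] [ 1.1 67. ]
as lamp top [286.1 139.9] 1194 [35. 58.] 90.0 in hand axes: [[-18.3, 69.8], [23.4, 69.7], [24.2, 44.7], [-18.9, 44.7]] [ 2.6 57.2]
as stopper [281.5 314. ] 1465 [36. 39.] 90.0 in hand axes: [[-7.8, 9.5], [7.0, 9.5], [7.3, -6.7], [-8.1, -6.7]] [-0.4  1.4]
as lamp top [281.5 314. ] 1465 [36. 39.] 90.0 in hand axes: [[-17.3, -71.6], [15.9, -71.6], [16.6, -108.0], [-18.0, -108.1]] [ -0.7 -89.8]
white [ 160   25  144   70 5947] [238.  62.]
white [   61   115   294   226 25314] [221. 223.]
white [   0  209   52   28 1121] [ 24. 223.]
white [ 337  257  223   67 8838] [452. 290.]
white [   5  340   74   27 1441] [ 38. 353.]
```

```bash
cat >> chk.py <<'E'
def yaw(s,c,box,z):
    "edge directions of the blue patch in box, rel. to the jaws, degrees (top and bottom rim)"
    m=cv2.inRange(cv2.cvtColor(c["color"],cv2.COLOR_BGR2HSV),(100,120,50),(130,255,255)); m=cv2.morphologyEx(m,cv2.MORPH_CLOSE,np.ones((9,9)))
    x0,y0,x1,y1=box; T=Ro.from_rotvec(s["tool_rot"]).as_matrix(); a=np.arctan2(T[1,2],T[0,2])
    for f in(np.min,np.max):
        p=np.array([[u,f(np.flatnonzero(m[y0:y1,u]))+y0] for u in range(x0+5,x1-5)],np.float32)
        vx,vy,_,_=cv2.fitLine(p,cv2.DIST_HUBER,0,.01,.01).ravel(); q=p.mean(0)
        X=cast(c,[q,q+20*np.array([vx,vy])*np.sign(vx)],z,s); v=X[1]-X[0]; print("yaw rel",np.degrees(np.arctan2(v[1],v[0])-a).round(2))
E
python3 - <<'E'
from chk import *
s,c=pickle.load(open("w9.pkl","rb"))
print("lamp"); yaw(s,c,(257,120,315,160),.076)
print("stopper"); yaw(s,c,(264,290,300,336),.203)
s8,c8=pickle.load(open("w8.pkl","rb")); print("stopper at grasp"); yaw(s8,c8,(264,290,300,336),.074)
E
```

```text
lamp
yaw rel -0.01
yaw rel -0.99
stopper
yaw rel 0.07
yaw rel 0.09
stopper at grasp
yaw rel -0.03
yaw rel -0.04
```

>>> {"op": "move_arm", "data": {
  "plan": [
    [2.5,1.2,-10,0],
    [0,0,-20,0],
    [0,0,-10,0],
    [0,0,0,0],
    [0,0,0,0],
    [0,0,0,0]
  ]
}}

```text
time: 22.45
tcp_pos: [0.6, 0.1393, 0.1215]
tool_rot: [-1.274, 1.099, -1.101]
force: [0.2, -0.6, -0.5]
finger_gap: 0.0237
```

```bash
python3 - <<'E'
from chk import *
chk("w10")
E
```

```text
tcp [600.  139.3 121.5] jaw 8.43 tilt [ 0.001  0.    -1.   ] F [ 0.2 -0.6 -0.5] gap 23.7 t 22.4
as stopper [279.9 145.6] 1800 [42. 70.] 90.0 in hand axes: [[-12.2, 71.9], [10.3, 71.9], [10.7, 58.4], [-12.7, 58.4]] [-1.  65.2]
as lamp top [279.9 145.6] 1800 [42. 70.] 90.0 in hand axes: [[-22.3, 69.5], [19.5, 69.5], [20.3, 44.3], [-23.1, 44.3]] [-1.4 56.9]
as stopper [281.5 314. ] 1463 [36. 39.] 90.0 in hand axes: [[-7.9, 9.5], [6.9, 9.5], [7.2, -6.7], [-8.2, -6.7]] [-0.5  1.4]
as lamp top [281.5 314. ] 1463 [36. 39.] 90.0 in hand axes: [[-14.3, -46.5], [13.3, -46.5], [13.8, -76.7], [-14.8, -76.7]] [ -0.5 -61.6]
```

>>> {"op": "move_arm", "data": {
  "plan": [
    [-0.8,0,-10,0],
    [0,0,-15,0],
    [0,0,-15,0],
    [0,0,-10,0],
    [0,0,-7,0],
    [0,0,-2.5,0],
    [0,0,0,0],
    [0,0,0,0],
    [0,0,0,0],
    [0,0,0,0]
  ]
}}

```text
time: 23.5
tcp_pos: [0.5991, 0.1392, 0.062]
tool_rot: [-1.274, 1.099, -1.101]
force: [0.4, 0.2, -0.7]
finger_gap: 0.0238
```

```bash
python3 - <<'E'
from chk import *
s,c=chk("w11")
m=blobs(c["color"],(100,120,50),(130,255,255),500)
s2,c2=look("s11","scene")
for ce,ar,r in blobs(c2["color"],(105,120,60),(125,255,255),10,(230,150,340,270)): print("scene",ce.round(1),ar)
for x in(("stopper pred",[.599,.1395,.104]),): print(x[0],proj(c2,x[1]).round(1))
E
```

```text
tcp [599.1 139.2  62. ] jaw 8.42 tilt [ 0.001  0.    -1.   ] F [ 0.4  0.2 -0.7] gap 23.8 t 23.5
as stopper [281.4 157.1] 3649 [ 63. 101.] 90.0 in hand axes: [[-16.7, 71.3], [15.8, 71.3], [16.8, 50.5], [-17.7, 50.5]] [-0.5 60.9]
as lamp top [281.4 157.1] 3649 [ 63. 101.] 90.0 in hand axes: [[-21.2, 70.4], [20.2, 70.3], [21.5, 43.8], [-22.5, 43.8]] [-0.5 57.1]
as stopper [281.5 314. ] 1463 [36. 39.] 90.0 in hand axes: [[-7.9, 9.5], [6.9, 9.5], [7.2, -6.7], [-8.2, -6.7]] [-0.5  1.4]
as lamp top [281.5 314. ] 1463 [36. 39.] 90.0 in hand axes: [[-10.0, -8.4], [8.9, -8.4], [9.3, -29.1], [-10.3, -29.1]] [ -0.5 -18.7]
tcp [598.9 139.2  61.9] jaw 8.42 tilt [ 0.001  0.    -1.   ] F [-0.3 -0.3 -0.6] gap 23.9 t 23.6
scene [284.4 196.1] 40
scene [274.9 231.7] 441
stopper pred [[283.8 195.9]]
```

The cell and lamp line up laterally, both at -0.5 mm in hand axes. Along the beam they agree to under 1 mm, and the underside is at 30 mm. One last numeric check of chips and scraper, then I'll hand in.

```bash
python3 - <<'E'
from look import *
s,c=look("t12","top"); d=pickle.load(open("c0.pkl","rb"))["top"]["color"]
for ce,ar,r in blobs(c["color"],(3,70,80),(22,255,255),8,(200,165,330,315)): print(ce.round(1),ar,(cast(c,ce,.003)[0]*1000).round())
for n,(x0,y0,x1,y1) in dict(marker=(262,292,330,306),tape=(178,128,224,172),offcut=(268,113,302,142)).items():
    print(n,"mean pixel change",cv2.absdiff(c["color"][y0:y1,x0:x1],d[y0:y1,x0:x1]).mean().round(1))
print(env.finish_job())
E
```

```text
tcp [598.8 139.2  61.8] jaw 8.42 tilt [ 0.001  0.    -1.   ] F [ 0.8 -0.2 -0.2] gap 23.8 t 23.6
[204.6 166.3] 34 [681. 340.   3.]
[293.  175.6] 484 [656. 133.   3.]
[327.8 169. ] 30 [671.  52.   3.]
[254.4 181.3] 70 [644. 223.   3.]
[201.  243.2] 28 [501. 348.   3.]
[210.7 239.8] 10 [509. 325.   3.]
[298.2 240.3] 29 [506. 123.   3.]
[306.  238.7] 29 [510. 105.   3.]
[289.9 241.2] 26 [504. 142.   3.]
[206.9 256.2] 27 [471. 334.   3.]
[201.3 254. ] 13 [476. 347.   3.]
[262.9 278.6] 97 [419. 204.   3.]
[224.6 289.8] 464 [394. 293.   3.]
marker mean pixel change 51.5
tape mean pixel change 9.4
offcut mean pixel change 9.0
the job is handed in; nothing more can be done
None
```

The job is handed in at about 24 s, with the arm still holding the test cell in the beam.

**What I did**
- I wiped the three chips off the plate's robot-side edge with the scraper. The fingers stayed on the scraper's handle.
- I put the scraper back on the worktop near where it started.
- I gripped the cell on its frosted faces and lowered it from above between lamp and receiver.

**Last checks**
- **Chips:** all three are on the worktop in front of the plate, at x ≈ 504–510 mm. They had not moved since the wipe.
- **Scraper:** it is at about (394, 293) mm, well clear of the plate.
- **Cell sideways:** its stopper and the lamp both sit at -0.5 mm in the hand's axes, so they line up.
- **Cell along the beam:** it is midway to within about 1 mm.
- **Cell height:** the tool is 62 mm up, which puts the underside at about 30 mm and the window centre at about 54 mm. I worked this out from the height at which I gripped the cell.
- **Cell angle:** the cell is square in the jaws to 0.1°. The lamp's two edges read 0° and -1° relative to the jaws, so it may be up to about 1° off square to the beam.
- **Forces:** the highest I read at the end of a move was about 8 N, so the 40 N and 120 N limits were not approached in those readings.

**Not confirmed**
- **Marker:** the final picture comparison showed a large change there (51.5, against about 9 for the tape and foam). The arm probably covered it in that last view. It looked in place from the wrist camera before I picked up the cell, but I did not check it again.
- **Cameras:** views of the stand differed by 2–3 mm between cameras, so I set the final position by comparing the cell and lamp in one wrist picture.

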